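# Turn an arbor seat-up between bench centres and load the test bar

## Task

Turn the arbor between the bench centres (it has a radial handle) until its flat seat with the engraved line faces straight up, and let go. Then take the aluminium test bar from the sloping rest, push the arbor's spring-loaded end stop back with the end of the bar, lay the bar lengthwise and centred on the seat, and release it, so that the stop holds it against the low fixed stop with the seat still facing up. Do not disturb the two metal samples and the loupe.

Things in the scene. Friction and masses are not known exactly. Their poses are not given: they have to be found in the camera images.
- centre_line (a point): Middle of the arbor's axis of rotation, 85 mm above the worktop, fixed (does not turn). y = along the axis, z = up, x = level, away from the robot. Bench centres: fixed dark base plate 120 x 350 x 16 mm, two grey heads (46 mm wide, tops 98 mm above the worktop, inner faces 118 mm either side of here) hold a level steel arbor, 48 mm thick, between cone centres.
- arbor (a joint): Turning angle of the arbor (rad) about the y axis of centre_line: 0 = seat and handle point straight up; negative = they lean towards the robot (-x), positive = away; travel -1.5 to 1.5. Starts leaning towards the robot. Stiff by friction (0.12 N m): it stays where it is left; about 2 N at the handle turns it.
- handle (a point): Grip point on the arbor's handle, a round steel pin 15 mm in diameter that stands out radially from a dark collar at the arbor's -y end, on the seat's side. The point is 72 mm from the axis of rotation and 65 mm to -y of centre_line; the pin is bare from 36 to 90 mm (tip) from the axis. y = along the arbor, z = out along the pin. Turns with the arbor.
- seat (a point): Point on the arbor's flat aluminium seat (46 mm wide in x, fine dark line along it), where the middle of the bar's underside belongs: 30 mm from the axis, 18 mm to +y of centre_line. y = along the arbor, z = out of the seat. The fixed end stop, 6 mm proud, has its face at y = -50 mm (10 mm thick), the spring stop at rest at y = +44 mm: the bar holds it 6 mm open. No side walls.
- spring_stop (a joint): How far the spring stop is pushed back to +y (m): 0 = at rest, 0.018 = limit. The spring pushes back with 3 N at 0, 4.5 N at 6 mm and 6 N at 12 mm.
- spring_face (a point): Centre of the face of the spring stop, a steel block 30 mm wide (x), 10 mm thick (y) that stands 18 mm proud of the seat at its +y end; this point is 9 mm above the seat. y = along the arbor, the direction in which it is pushed back.
- test_bar: Loose aluminium bar 100 mm long (x), 24 mm wide (y), 24 mm high (z), about 150 g, origin at its centre; either end may go first. It starts on the sloping rest, length along the slope, upper end away from the robot, z normal to the slope. Its sides are free for fingers over its middle 70 mm (the bed there is 18 mm wide).
- sloping_rest: Fixed rest that holds the bar at 35 degrees to the level, rising away from the robot (along its own +x): foot plate 120 x 80 x 10 mm, a bed on two posts whose middle is 62 mm above the worktop, a lip at the lower end and low cheeks (8 mm above the bed) at both ends, 1 mm clear of the bar's sides. Origin under the middle of the foot plate, z up.
- sample_a: Bystander: bright metal sample, stepped hollow cylinder 45 mm in diameter, 62 mm high, origin at the centre of its underside. Leave it alone.
- sample_b: Bystander: bright metal sample, plain disc 48 mm in diameter, 26 mm high, origin at the centre of its underside. Leave it alone.
- loupe: Bystander: black loupe 41 mm in diameter, 40 mm high, origin at the centre of its underside. Leave it alone.

How it is judged (in metres and radians):
On the way, in this order (a step that is already met when the one before it is completed fails the run):
1. the arbor's seat faces up (within 0.12 rad) and the arbor is let go, the bar still on its rest (value of joint arbor between -0.12 and 0.12 rad and contact force between the fingers and anything else below 0.5 N and distance of test_bar from where it was at the start of the episode below 0.015 m), for 0.2 s.
2. the bar is lifted off the sloping rest, at least 60 mm from where it lay (distance of test_bar from where it was at the start of the episode above 0.06 m), for 0.1 s.
3. the spring stop is pushed back by more than 5 mm with the bar at the seat (value of joint spring_stop above 0.005 m and distance between test_bar and seat below 0.05 m), for 0.1 s.
At the end, for the whole second after the job is handed in: The arbor's seat faces up within 0.12 rad; the bar lies flat on the seat, along it within 0.12 rad, its middle within 9 mm of the seat's middle across and 4 mm along; the spring stop presses on its end, held open 3.5 to 9.5 mm; all at rest (value of joint arbor between -0.12 and 0.12 rad and value of joint spring_stop between 0.0035 and 0.0095 m and x of test_bar in the frame of seat between -0.009 and 0.009 m and y of test_bar in the frame of seat between -0.004 and 0.004 m and z of test_bar in the frame of seat between 0.0085 and 0.0155 m and angle between the x axis of test_bar and the y axis of seat, either way round below 0.12 rad and linear speed of test_bar below 0.02 m/s); the robot touches nothing.
It fails at once if a bystander (sample_a, sample_b or the loupe) is moved by more than 20 mm (distance of any of sample_a, sample_b, loupe from where it was at the start of the episode above 0.02 m).
It also fails if it takes over 51 s, if anything falls off the work surface, if the arm or the gripper's body presses on something with over 40 N, if the wrist force passes 120 N, or if a joint passes its speed limit or range.

## Robot

A 6-joint arm with a two-finger parallel gripper is mounted at the origin on a cart in front of the work surface, level with it; the furniture and walls round the work are solid. World frame = base frame: x ahead of the robot, y to its left, z up, the work surface at z = 0. Lengths are in m, angles in degrees, forces in N, time in s.
With the tool pointing down it reaches from about 0.35 to 0.875 m from the base axis. Payload 4.2 kg.
Tool frame: the origin (TCP) lies between the finger pads; the fingertips stand 22 mm ahead of it and the grasp point (between the pads) lies 3 mm ahead of it (env.finger_overhang is the distance from the TCP to the fingertips, in m); z points along the fingers, y is the line along which they close (so a half turn about z gives the same grasp; the last joint's range is limited). The gripper opens to 87 mm and grips with 3 to 60 N. Pads are 19 mm wide; open, the fingers measure 117 mm over their backs; the gripper's body (75 mm by 190 mm) begins 51 mm behind the grasp point.
Start: joints at [-54.053, 22.042, 0.453, 0, -68.411, -14.817], TCP at [0.225, -0.583, 0.245] pointing down, gripper open.
Joint ranges: [-179.83, 179.83], [-69.29, 118.12], [-61.27, 80.66], [-181.25, 117.63], [-171.15, -9.14], [-177.46, 177.46]. Speed limits (degrees/s): [159.86, 159.86, 180, 180, 180, 180].

## Interface

Orientations are given as [roll, pitch, yaw] about the fixed x, y, z axes, in that order (R = Rz(yaw) Ry(pitch) Rx(roll)).
In Python, from workcell import env gives the robot as it stands. Calls block until the motion is done:
- env.goto(position, orientation): joint-space move of the TCP to a pose.
- env.move_straight(position, rotation=None, rate=0.15, force_limit=None): straight line of the TCP; rotation=None keeps the orientation; rate is the mean speed in m/s. With force_limit (N) it stops when the force on the tool has changed by that much, and returns True; else False.
- env.set_joints(angles): joint-space move.
- env.gripper_to(opening, grasp_force=None): opening from 0.0 (shut) to 1.0 (fully open); grasp_force is the grip in N (None keeps the last); returns when the fingers have stopped.
- env.dwell(seconds).
- env.inverse_kinematics(position, orientation): joint angles nearest the present ones, or None.
- env.read_state(): the state.
- env.grab_frame(name): name is "scene" or "top" or "wrist"; returns a dict with "image" (400x640x3 uint8, blue, green, red), "fx", "fy", "cx", "cy" (pixels), "position" and "orientation" of the camera in the world. Camera axes: x right, y up, looking along -z (the intrinsics and any distortion apply to the point x, -y, -z); pixel columns grow to the right and rows downward; lengths in m; the calibration is good to about 2 mm. A picture is of the moment at which its call begins. There is no depth.
A pose or a line that the arm cannot do raises env.Unreachable and nothing moves.
- env.close_job(): hands the job in; it is judged then, once.
The state is a dict: "clock": time; "joint_positions": joint angles; "qvel": joint speeds; "joint_torque": joint torques, N m; "position": TCP position; "tool_rot": TCP orientation; "force": force on the tool from outside, world axes, zero at the start; "wrist_torque": the same for the moment, N m; "opening": opening from 0.0 (shut) to 1.0 (fully open); "finger_force": force on a finger pad.
Only numpy, scipy, OpenCV 4.12 (cv2) and the standard library are available. Lean on these libraries where they do the work, as an engineer would, in place of code of your own. Each camera call takes 0.05 s, during which the arm holds its last target. There are 200 camera calls.

## Working session

There is one attempt and no reset: what is moved stays moved. The work goes in short steps, each a Python script; the robot and the scene stay as the last script left them, time stands still between calls to the robot, and variables do not carry over. Pictures are saved under pics/ and viewed, at most 10 in all, crops included, and the job is handed in when it is done.

```bash
ls; mkdir -p pics; python3 - <<'E'
from workcell import env
import cv2
for n in("scene","top"):
    f=env.grab_frame(n); cv2.imwrite(f"pics/{n}0.png",f["image"]); print(n,{k:v for k,v in f.items() if k!="image"})
s=env.read_state(); print(s)
E
```

```text
pics
workcell.py
scene {'fx': 469.35716761290126, 'fy': 469.35716761290126, 'cx': 318.0677328867903, 'cy': 195.53820340235018, 'position': array([-0.27884319,  1.04199929,  0.84167462]), 'orientation': array([  60.53764632,    0.41931283, -142.82195207])}
top {'fx': 361.8262308824854, 'fy': 361.8262308824854, 'cx': 326.4131615264826, 'cy': 197.64606246744154, 'position': array([4.45541272e-01, 1.19781755e-04, 1.13518352e+00]), 'orientation': array([  3.10382651,   0.65155742, -89.60260929])}
{'clock': 0.1, 'joint_positions': array([-5.40534027e+01,  2.20853493e+01,  3.88907232e-01, -2.52211460e-02,
       -6.84123361e+01, -1.48162856e+01]), 'qvel': array([-0.00597353, -0.03072655,  0.14715619,  0.07628537,  0.1269712 ,
       -0.02088136]), 'joint_torque': array([-9.69795037e-04, -3.91688061e+01,  1.87934500e+01,  4.23198760e+00,
        1.34460814e-02, -5.85843395e-05]), 'position': array([ 0.22514404, -0.58251131,  0.24358868]), 'tool_rot': array([ 1.79888844e+02, -5.16209605e-03, -1.58878985e+02]), 'force': array([ 0.38773919,  0.33829276, -0.37131688]), 'wrist_torque': array([0.01957336, 0.01742825, 0.00194322]), 'finger_force': 0.0, 'opening': 0.9997032144939683}
```

View pics/scene0.png

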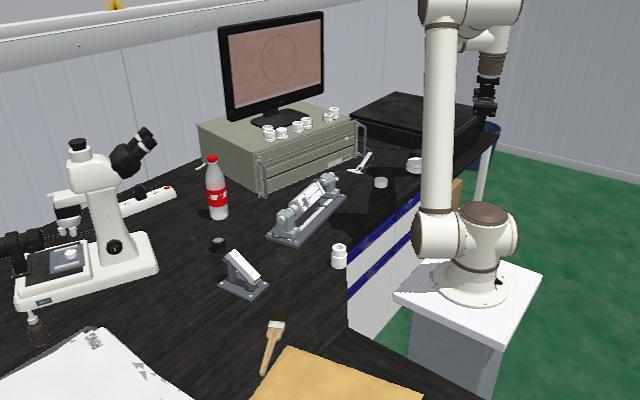

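View pics/top0.png

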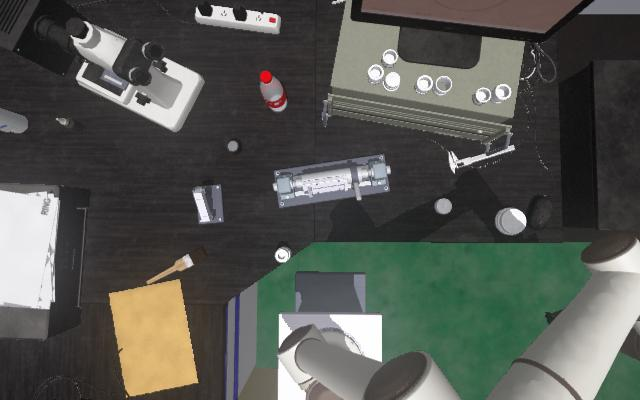

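The scene view shows the arbor at about (305,208), rest and bar at (243,272), sample_a at (339,256), sample_b at (381,182) and loupe at (218,244). In the top view the arbor is at (332,180), handle tip (358,197), rest (208,204), sample_a (283,255), sample_b (443,206) and loupe (233,146). Next come rough positions, then closer wrist views.

```bash
cat > h.py <<'E'
from workcell import env
import cv2, numpy as np
from scipy.spatial.transform import Rotation as R
def rot(o): return R.from_euler('xyz',o,degrees=True).as_matrix()
def ray(f,uv):
    d=np.array([(uv[0]-f["cx"])/f["fx"],-(uv[1]-f["cy"])/f["fy"],-1.])
    return np.array(f["position"]),rot(f["orientation"])@d
def onz(f,uv,z):
    p,d=ray(f,uv); return p+d*(z-p[2])/d[2]
def proj(f,P):
    q=rot(f["orientation"]).T@(np.array(P)-f["position"])
    return np.array([f["cx"]+f["fx"]*q[0]/-q[2], f["cy"]-f["fy"]*q[1]/-q[2]])
def grab(n,save=None):
    f=env.grab_frame(n)
    if save: 
        cv2.imwrite(f"pics/{save}.png",f["image"])
        import pickle; pickle.dump(f,open(f"pics/{save}.pkl","wb"))
    return f
def tri(rays):
    A=np.zeros((3,3));b=np.zeros(3)
    for p,d in rays:
        d=d/np.linalg.norm(d);M=np.eye(3)-np.outer(d,d);A+=M;b+=M@p
    return np.linalg.solve(A,b)
E
python3 - <<'E'
from h import *
f=grab("top","top1")
for n,uv,z in [("arbor",(332,181),.016),("rest",(209,204),.01),("plateTL",(273,168),.016),("plateTR",(384,154),.016),("plateBR",(390,191),.016),("plateBL",(278,207),.016),("sa",(283,255),.062),("sb",(443,206),.026),("loupe",(233,146),.04),("handletip",(358,197),.12)]:
    print(n,onz(f,uv,z).round(3))
im=f["image"]
cv2.imwrite("pics/c1.png",np.hstack([cv2.resize(im[145:215,265:400],None,fx=4,fy=4,interpolation=2)[:280,:540],cv2.resize(im[170:240,180:240],None,fx=4,fy=4,interpolation=2)]))
for yaw in(80,100,-80,-100,10,170):
    for p in([.46,0,.42],[.42,.31,.4]):
        print(yaw,p,env.inverse_kinematics(p,[180,0,yaw]))
E
```

```text
arbor [ 0.558 -0.004  0.016]
rest [0.484 0.38  0.01 ]
plateTL [0.598 0.18  0.016]
plateTR [ 0.643 -0.165  0.016]
plateBR [ 0.528 -0.183  0.016]
plateBL [0.476 0.163 0.016]
sa [0.333 0.14  0.062]
sb [ 0.482 -0.343  0.026]
loupe [0.662 0.3   0.04 ]
handletip [ 0.503 -0.077  0.12 ]
80 [0.46, 0, 0.42] [ 20.3278384    1.02160307  -1.82509612   0.         -87.15330081
 149.6721616 ]
80 [0.42, 0.31, 0.4] [ 54.25649368   7.80120742   2.9310666    0.         -85.12985919
 115.74350632]
100 [0.46, 0, 0.42] [ 20.3278384    1.02160307  -1.82509612   0.         -87.15330081
 169.6721616 ]
100 [0.42, 0.31, 0.4] [ 54.25649368   7.80120742   2.9310666    0.         -85.12985919
 135.74350632]
-80 [0.46, 0, 0.42] [ 20.3278384    1.02160307  -1.82509612   0.         -87.15330081
 -10.3278384 ]
-80 [0.42, 0.31, 0.4] [ 54.25649368   7.80120742   2.9310666    0.         -85.12985919
 -44.25649368]
-100 [0.46, 0, 0.42] [ 20.3278384    1.02160307  -1.82509612   0.         -87.15330081
 -30.3278384 ]
-100 [0.42, 0.31, 0.4] [ 54.25649368   7.80120742   2.9310666    0.         -85.12985919
 -64.25649368]
10 [0.46, 0, 0.42] [ 2.03278384e+01  1.02160307e+00 -1.82509612e+00  2.54444375e-14
 -8.71533008e+01  7.96721616e+01]
10 [0.42, 0.31, 0.4] [ 5.42564937e+01  7.80120742e+00  2.93106660e+00  2.54444375e-14
 -8.51298592e+01  4.57435063e+01]
170 [0.46, 0, 0.42] [ 2.03278384e+01  1.02160307e+00 -1.82509612e+00 -2.54444375e-14
 -8.71533008e+01 -1.20327838e+02]
170 [0.42, 0.31, 0.4] [  54.25649368    7.80120742    2.9310666     0.          -85.12985919
 -154.25649368]
```

View pics/c1.png

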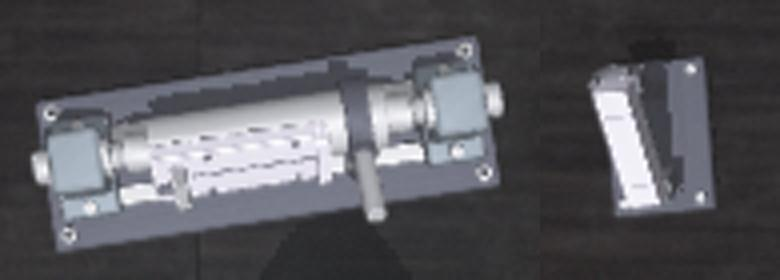

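The crop shows the seat and handle leaning well towards the robot, with the arbor's y axis yawed about +8°. The bar lies on the rest with its upper end away from the robot. I'll take wrist views of both.

```bash
python3 - <<'E'
from h import *
env.goto([.50,-.02,.40],[180,0,-82]); env.dwell(.3)
f=grab("wrist","w1"); print({k:v for k,v in f.items() if k!="image"},env.read_state()["position"])
env.goto([.46,.36,.40],[180,0,6]); env.dwell(.3)
g=grab("wrist","w2"); print(g["position"],g["orientation"],env.read_state()["clock"])
E
```

```text
{'fx': 325.53073722091347, 'fy': 325.53073722091347, 'cx': 319.848511599981, 'cy': 206.17043017679288, 'position': array([ 0.51066651, -0.0959912 ,  0.53937734]), 'orientation': array([-1.61672276e+01, -5.38156943e-03, -1.72090901e+02])} [ 0.50001618 -0.02025095  0.39992817]
[0.53628264 0.36711119 0.53971099] [-1.61399551e+01  2.13118947e-02 -8.41249824e+01] 4.575
```

View pics/w1.png

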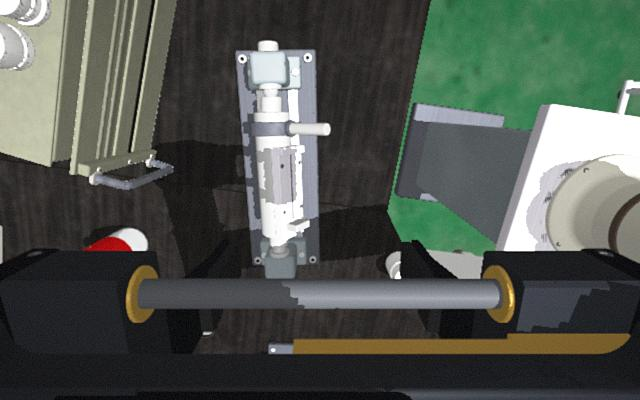

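View pics/w2.png

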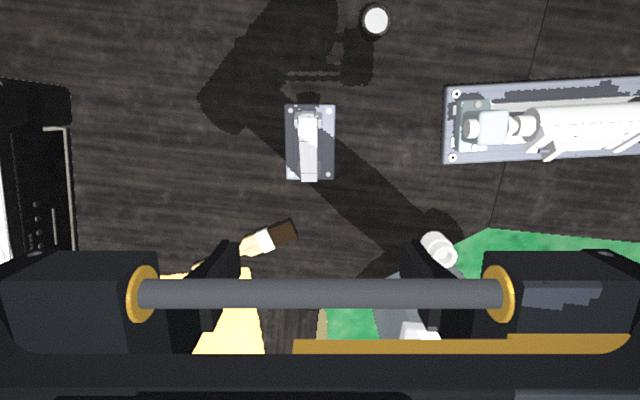

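w1 shows the base plate corners near (236,51), (316,51) and (318,265), with the handle tip at (328,129). w2 shows the foot plate from (285,104) to (335,181) with the bar over it. Now I'll measure both plates with masks and rays.

```bash
cat > m.py <<'E'
from h import *
import pickle
L=lambda n:pickle.load(open(f"pics/{n}.pkl","rb"))
def rect(f,roi,z,lo,hi,name):
    u0,u1,v0,v1=roi; im=f["image"].astype(int)
    b,g,r=[im[...,i] for i in range(3)]
    m=((b-r>8)&(g>lo)&(g<hi)).astype(np.uint8); k=np.zeros_like(m);k[v0:v1,u0:u1]=1;m*=k
    m=cv2.morphologyEx(m,cv2.MORPH_OPEN,np.ones((2,2),np.uint8))
    v,u=np.nonzero(m); P=np.array([onz(f,(a,c),z)[:2] for a,c in zip(u,v)])
    rc=cv2.minAreaRect((P*1000).astype(np.float32)); print(name,len(u),"u",u.min(),u.max(),"v",v.min(),v.max(),rc)
    return m
E
python3 - <<'E'
from m import *
w1,w2,t=L("w1"),L("w2"),L("top1")
print(w1["image"][[58,150,200,62,240,120],[252,250,252,312,306,225]].tolist(), w2["image"][[110,150,176,120,140],[290,328,330,328,270]].tolist(), t["image"][[170,185,205,200],[278,388,280,220]].tolist())
m1=rect(w1,(228,325,45,275),.016,80,150,"arbor w1")
m2=rect(w2,(278,342,98,188),.010,80,150,"rest w2")
m3=rect(t,(268,396,150,212),.016,60,150,"arbor t")
m4=rect(t,(190,228,180,228),.010,60,150,"rest t")
for f,m in((w1,m1),(w2,m2)): f["image"][m>0]=(0,0,255)
A=cv2.resize(w1["image"][35:280,220:345],None,fx=2.4,fy=2.4,interpolation=2)
B=cv2.resize(L("w1")["image"][35:280,220:345],None,fx=2.4,fy=2.4,interpolation=2)
C=cv2.resize(np.vstack([w2["image"][95:190,280:340],L("w2")["image"][95:190,280:340]]),(185,588))
cv2.imwrite("pics/c2.png",np.hstack([A,B,C]))
E
```

```text
[[223, 219, 205], [82, 78, 76], [154, 142, 139], [176, 160, 153], [89, 82, 82], [41, 45, 47]] [[234, 234, 235], [120, 116, 111], [131, 127, 125], [229, 218, 212], [35, 35, 37]] [[116, 104, 102], [127, 114, 111], [141, 128, 124], [124, 110, 108]]
arbor w1 2430 u 236 319 v 50 275 ((558.2760620117188, 8.230880737304688), (118.96581268310547, 366.2540283203125), 8.946582794189453)
rest w2 1271 u 286 334 v 105 179 ((486.84130859375, 378.0020751953125), (117.77667999267578, 76.7903060913086), 6.5673675537109375)
arbor t 1896 u 275 390 v 155 208 ((556.5028686523438, -4.9532623291015625), (118.76392364501953, 347.3336486816406), 8.973388671875)
rest t 422 u 197 224 v 185 224 ((481.8814697265625, 375.2790832519531), (117.95783233642578, 78.32528686523438), 6.262798309326172)
```

View pics/c2.png

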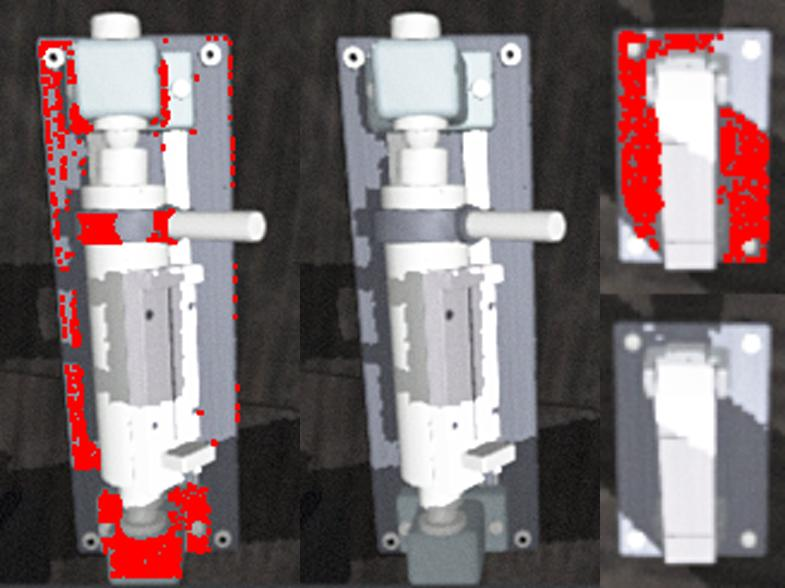

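The crop confirms the plate edges: the w1 mask also took in the far head, so I'll use corners there instead. The handle tip centre is at about w1 (327,129.5).

```bash
python3 - <<'E'
from m import *
from scipy.optimize import minimize_scalar
w1,w2,t=L("w1"),L("w2"),L("top1")
c=np.array([onz(w1,p,.016) for p in((235.4,50.8),(316.7,50.4),(318.75,264.6),(252.9,265.4))])
print("plate",c.mean(0),[np.linalg.norm(c[i]-c[i-1]).round(4) for i in range(4)]); 
print(cv2.minAreaRect((c[:,:2]*1000).astype(np.float32)))
d=np.array([onz(w2,p,.010) for p in((284.9,105),(335.1,105),(335.1,180.3),(284.9,180.3))]);print("foot",d.mean(0),[np.linalg.norm(d[i]-d[i-1]).round(4) for i in range(4)])
C=np.array([.5572,-.004,.085]);yaw=np.radians(9)
C[:2]=(c.mean(0)[:2]+[.5565,-.005])/2; print(C)
X=np.array([np.cos(yaw),np.sin(yaw),0]);Y=np.array([-np.sin(yaw),np.cos(yaw),0]);Z=np.array([0,0,1])
for f,uv in((w1,(327,129.5)),(t,(358.3,197.5))):
  P=lambda a:C-.065*Y+.09*(np.sin(a)*X+np.cos(a)*Z)
  e=lambda a:np.linalg.norm(proj(f,P(a))-uv)
  s=minimize_scalar(e,bounds=(-1.5,0),method="bounded");print("theta",s.x,s.fun,proj(f,P(s.x)),P(s.x))
# bar prediction
ry=np.radians(6.4);o=np.array([.4845,.3767,0]); x=np.array([np.cos(ry),np.sin(ry),0]);y=np.array([-x[1],x[0],0])
s=np.radians(35);bx=np.cos(s)*x+np.sin(s)*Z;bz=-np.sin(s)*x+np.cos(s)*Z
B=o+.062*Z+.012*bz
for a in(.05,-.05):
  for b in(.012,-.012): print(a,b,[proj(f,B+a*bx+b*y+.012*bz).round(1) for f in(w2,t)])
print(B)
E
```

```text
plate [ 0.56035122 -0.00149859  0.016     ] [np.float64(0.3469), np.float64(0.1196), np.float64(0.3459), np.float64(0.1164)]
((561.127197265625, -1.32073974609375), (119.55066680908203, 346.88604736328125), 8.354516983032227)
foot [0.48575263 0.37800198 0.01      ] [np.float64(0.1192), np.float64(0.078), np.float64(0.1191), np.float64(0.0831)]
[ 0.55842561 -0.00324929  0.085     ]
theta -0.8867338671255002 1.0940696938812102 [326.9108461  128.40956886] [ 0.49970153 -0.07836051  0.1418752 ]
theta -0.8744769863105234 0.9199124206165227 [359.21842721 197.44774756] [ 0.50039522 -0.07825064  0.14272584]
0.05 0.012 [array([298.9, 130.9]), array([193.3, 193.6])]
0.05 -0.012 [array([317.6, 130.8]), array([201.7, 192.7])]
-0.05 0.012 [array([302.7, 183.8]), array([202.9, 222. ])]
-0.05 -0.012 [array([318.4, 183.7]), array([210.8, 221.1])]
[0.47765998 0.37593277 0.07182982]
```

Bar prediction and images agree within about 1 to 2 px, and the handle is at about -0.88 rad in both views. Next I turn the arbor: straddle the pin, sweep it part of the way, then close on it, so that the vertical pads set it upright.

```bash
cat >> h.py <<'E'
C=np.array([.5584,-.0032,.085]);yw=8.7;a=np.radians(yw)
X=np.array([np.cos(a),np.sin(a),0]);Y=np.array([-np.sin(a),np.cos(a),0]);Z=np.array([0,0,1.])
O=[180,0,yw-90]
def st(): 
    s=env.read_state();print(round(s["clock"],2),s["position"].round(4),s["force"].round(1),"op",round(s["opening"],3),"ff",round(s["finger_force"],1))
E
python3 - <<'E'
from h import *
P=lambda x,z:C*[1,1,0]-.065*Y+x*X+z*Z
env.goto(P(-.0385,.26),O); st()
print(env.move_straight(P(-.0385,.152),rate=.12,force_limit=10)); st()
print(env.move_straight(P(0,.152),rate=.08,force_limit=25)); st()
env.gripper_to(0.0,grasp_force=15); st()
grab("scene","s2")
env.gripper_to(1.0); env.dwell(.3); st()
env.move_straight(P(0,.27),rate=.15); st()
grab("top","t2")
f=L=None
a1=env.grab_frame("wrist"); cv2.imwrite("pics/c3.png",cv2.resize(a1["image"][:300,150:450],None,fx=1.8,fy=1.8,interpolation=2))
E
```

```text
6.26 [ 0.5307 -0.0725  0.2604] [ 0.2  0.8 -0.3] op 1.003 ff 0.0
False
7.31 [ 0.5308 -0.0732  0.1528] [-0.   0.2 -0.2] op 0.999 ff 0.0
True
7.65 [ 0.5396 -0.072   0.1505] [-1.7 -0.5  2.5] op 1.003 ff 1.2
8.43 [ 0.5238 -0.0747  0.1485] [-28.9  -1.4  18.7] op 0.595 ff 15.0
9.66 [ 0.5395 -0.0719  0.1504] [-3.3 -0.5 -0.3] op 1.003 ff 2.0
10.62 [ 0.568  -0.0673  0.2691] [-0.  -0.1  0.4] op 1.001 ff 0.0
```

View pics/c3.png

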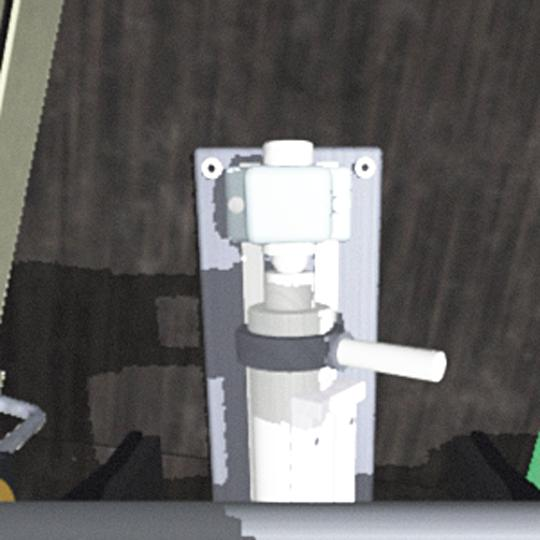

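The view shows the handle still leaning: tip at crop (437,362), i.e. wrist pixel (393,201). The vertical finger jammed against the pin tip through friction. Instead I'll grip the pin lightly across the arbor's axis and carry it along the arc.

```bash
python3 - <<'E'
from h import *
from scipy.optimize import minimize_scalar
f=env.grab_frame("wrist")
T=lambda t:C-.065*Y+.09*(np.sin(t)*X+np.cos(t)*Z)
s=minimize_scalar(lambda t:np.linalg.norm(proj(f,T(t))-[392.8,201]),bounds=(-1.5,0),method="bounded");th=s.x
print("theta",th,s.fun)
assert -1.1<th<-.6
G=lambda t,r=.072:C-.065*Y+r*(np.sin(t)*X+np.cos(t)*Z)+.003*Z
O2=[180,0,yw]
p=G(th); env.goto(p*[1,1,0]+.25*Z,O2); st()
env.gripper_to(.5)
print(env.move_straight(p,rate=.12,force_limit=10)); st()
env.gripper_to(0,grasp_force=10); st()
for t in np.linspace(th,0,8)[1:]:
    if env.move_straight(G(t),rate=.08,force_limit=30): print("stop at",t); st()
st(); env.gripper_to(.5); env.dwell(.3); st()
f=grab("wrist","w4")
env.move_straight(G(0)+.09*Z,rate=.15)
f=grab("top","t4"); st(); print("expect tip",proj(f,T(0)))
w=env.grab_frame("wrist"); print("wrist tip",proj(w,T(0)))
cv2.imwrite("pics/c4.png",np.hstack([cv2.resize(f["image"][145:215,265:400],None,fx=4,fy=4,interpolation=2)[:,:400],w["image"][:280,150:520]]))
E
```

```text
theta -0.838622945394462 4.62050256447088
12.18 [ 0.5154 -0.0755  0.25  ] [-0.2  0.3  0.1] op 1.0 ff 0.0
False
14.26 [ 0.5159 -0.0755  0.1369] [ 0.3 -0.3  0.3] op 0.5 ff 0.0
14.88 [ 0.5153 -0.0752  0.1362] [-1.2  3.5  1.6] op 0.167 ff 10.0
16.68 [ 0.569  -0.0668  0.161 ] [-2.8  4.1  4.3] op 0.167 ff 10.0
17.77 [ 0.5682 -0.0674  0.16  ] [0.  0.1 1. ] op 0.499 ff 0.0
18.62 [ 0.5674 -0.0675  0.2486] [-0.3  0.2 -0.2] op 0.5 ff 0.0
expect tip [356.17376041 171.35157331]
wrist tip [320.16930537 225.09431855]
```

View pics/c4.png

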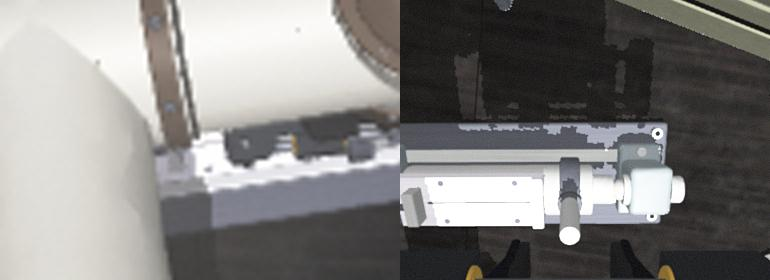

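The wrist crop shows the pin nearly upright, tip at (319,236) against a predicted (320,225). I'll check whether the difference is a real angle or an error in the centre line, using the plate's corners in the same view.

```bash
python3 - <<'E'
from h import *
w=grab("wrist","w5")
for n,P in [("cornerTR",C*[1,1,0]+.016*Z+.06*X-.175*Y),("cornerBR",C*[1,1,0]+.016*Z-.06*X-.175*Y),("tip",C-.065*Y+.09*Z),("root36",C-.065*Y+.036*Z)]:
    print(n,proj(w,P).round(1))
for n,uv in(("TR",(417,123)),("BR",(413,223))):
    q=onz(w,uv,.016)-C; print(n,"X",q@X,"Y",q@Y)
for t in(-.12,-.08,-.04,0): print(t,proj(w,C-.065*Y+.09*(np.sin(t)*X+np.cos(t)*Z)).round(1))
im=w["image"]
cv2.imwrite("pics/c5.png",cv2.resize(im[110:255,140:445],None,fx=2.6,fy=2.6,interpolation=2))
E
```

```text
cornerTR [419.2 125.8]
cornerBR [410.8 227.6]
tip [320.1 225.2]
root36 [320.1 203.8]
TR X 0.06297457602887734 Y -0.17234884485560914
BR X -0.054139377703679284 Y -0.17721241331853202
-0.12 [320.1 239.3]
-0.08 [320.1 234.7]
-0.04 [320.1 230. ]
0 [320.1 225.2]
```

View pics/c5.png

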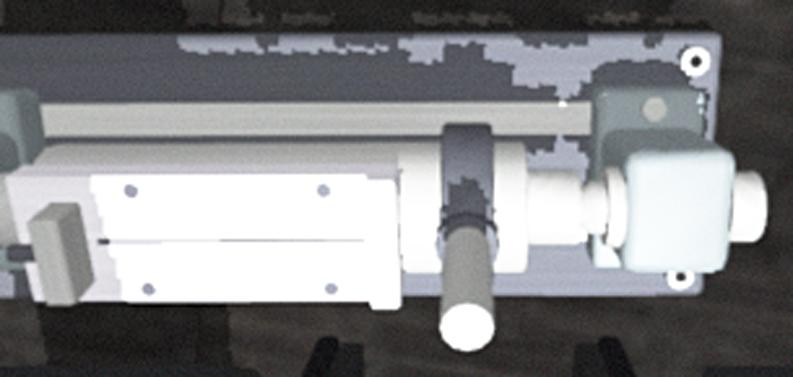

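Tip centre is at (319.6,235.4), plate corners (416.2,123.1) and (410,223.1), and seat line row about 202.7. Relative to the plate, the pin still leans roughly 0.1 rad towards the robot, so I'll fit the offset and angle together.

```bash
python3 - <<'E'
from m import *
from scipy.optimize import least_squares
w=L("w5"); w1=L("w1")
print("seat line px",[(140+x/2.6,110+241/2.6) for x in(100,365)])
def res(p,full=False):
    D=C+p[0]*X+p[1]*Y; t=p[2]; n=np.sin(t)*X+np.cos(t)*Z
    r=[proj(w,D*[1,1,0]+.016*Z+.06*X-.175*Y)-[416.2,123.1],proj(w,D*[1,1,0]+.016*Z-.06*X-.175*Y)-[410,223.1],
       proj(w,D-.065*Y+.09*n)-[319.6,235.4],
       [(proj(w,D+.03*n-.03*Y)-[0,202.7])[1]], [(proj(w,D+.03*n+.05*Y)-[0,202.7])[1]]]
    return np.concatenate(r)
s=least_squares(res,[0,0,-.1]);print(s.x,s.fun.round(1))
s=least_squares(lambda p:res(p)[:6],[0,0,-.1]);print(s.x,s.fun.round(1))
E
```

```text
seat line px [(178.46153846153845, 202.69230769230768), (280.38461538461536, 202.69230769230768)]
[ 0.00353174  0.00127097 -0.12907844] [ 2.1 -0.6 -0.   1.7 -1.3  0.2 -0.5 -0.4]
[ 0.00394184  0.00128503 -0.13184801] [ 2.1 -1.  -0.   1.4 -1.3  0. ]
```

The pin leans about -0.13 rad and the centre line is about 3.5 mm further in X; the pin sat off-centre in the pads. I'll re-grip with the corrected centre and turn the rest.

```bash
sed -i 's/^O=\[180/C=C+.0032*X+.0014*Y\nO=[180/' h.py; python3 - <<'E'
from m import *
from scipy.optimize import least_squares
G=lambda t,r=.072:C-.065*Y+r*(np.sin(t)*X+np.cos(t)*Z)+.003*Z
env.move_straight(G(-.13)+.088*Z,rate=.15)
print(env.move_straight(G(-.13),rate=.15,force_limit=10))
env.gripper_to(0,grasp_force=12); st()
for t in(-.065,0): env.move_straight(G(t),rate=.08)
st(); env.gripper_to(.5); env.dwell(.3); st()
env.move_straight(G(0)+.088*Z,rate=.15); st()
w=grab("wrist","w6"); im=w["image"]
for t in(-.12,-.08,-.04,0,.04): print(t,proj(w,C-.065*Y+.09*(np.sin(t)*X+np.cos(t)*Z)).round(1))
print("BR",proj(w,C*[1,1,0]+.016*Z-.06*X-.175*Y),"TR",proj(w,C*[1,1,0]+.016*Z+.06*X-.175*Y))
cv2.imwrite("pics/c6.png",cv2.resize(im[110:255,140:445],None,fx=2.6,fy=2.6,interpolation=2))
E
```

```text
False
20.32 [ 0.5622 -0.0677  0.1598] [ 0.8 -3.7  0.4] op 0.165 ff 12.0
20.82 [ 0.5707 -0.0664  0.1601] [-1.6 -4.7  3. ] op 0.168 ff 12.0
21.93 [ 0.5711 -0.0656  0.16  ] [0.  0.1 0.8] op 0.496 ff 0.0
22.66 [ 0.5705 -0.0655  0.247 ] [ 0.3 -0.4 -0.3] op 0.501 ff 0.0
-0.12 [320.2 240.3]
-0.08 [320.2 235.7]
-0.04 [320.2 231. ]
0 [320.2 226.1]
0.04 [320.2 221.2]
BR [411.22451883 228.29860871] TR [419.62083226 126.16263988]
```

View pics/c6.png

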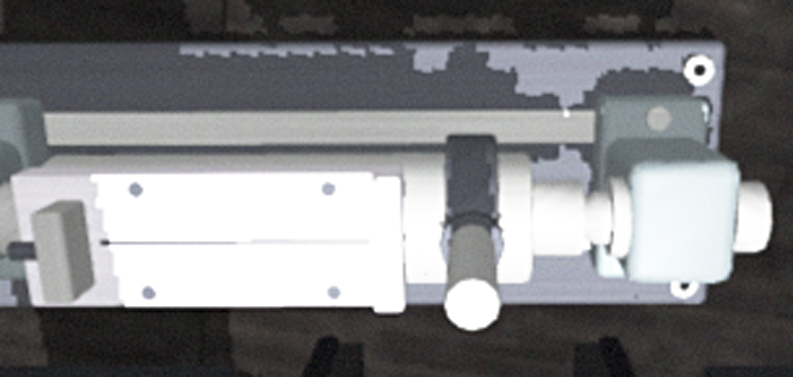

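Tip now at (321.5,226.9) against a predicted (320.2,226.1), and corners match within 2 px, so the seat faces up within about 0.01 rad. All 10 pictures are used, so I continue with forces and positions. Next is the bar grasp.

```bash
cat >> h.py <<'E'
def bar():
    r=np.radians(6.4);s=np.radians(35);o=np.array([.486,.3778,0]);x=np.array([np.cos(r),np.sin(r),0])
    bx=np.cos(s)*x+np.sin(s)*Z;bz=-np.sin(s)*x+np.cos(s)*Z
    return o+.062*Z+.012*bz,bx,bz
S=C+.018*Y+.030*Z
E
python3 - <<'E'
from h import *
B,bx,bz=bar()
M=np.column_stack([bx,np.cross(-bz,bx),-bz]); E=R.from_matrix(M).as_euler('xyz',degrees=True); print(E)
g=B+.013*bz
print(env.inverse_kinematics(g,E))
env.gripper_to(1.0)
env.goto(g+.1*bz,E); st()
hit=env.move_straight(g,rate=.12,force_limit=8); st(); print(hit)
if not hit:
    env.gripper_to(0,grasp_force=30); st()
    env.move_straight(g+.05*bz,rate=.12); st()
E
```

```text
[180.  -35.    6.4]
None
25.68 [0.4154 0.3699 0.1649] [ 0.3 -0.2  0.6] op 0.998 ff 0.0Traceback (most recent call last):
  File "<stdin>", line 8, in <module>
host.Unreachable: the arm cannot follow that straight line within its joint ranges
```

```bash
python3 - <<'E'
from h import *
B,bx,bz=bar(); print(env.read_state()["joint_positions"].round(1))
for h in(.013,.05):
  for t in(35,30,25,20,15):
    for e in([180,-t,6.4],[180,t,-173.6]):
        q=env.inverse_kinematics(B+h*bz,e); print(h,e,None if q is None else np.round(q,1))
for e in(O,[180,0,O[2]+180]): print("seat",env.inverse_kinematics(S+.03*Z,e))
E
```

```text
[ 53.7  11.4 -53.9  91.6 -25.  -43.4]
0.013 [180, -35, 6.4] None
0.013 [180, 35, -173.6] None
0.013 [180, -30, 6.4] [ 39.7  22.2 -49.5 114.4 -17.6 -55.1]
0.013 [180, 30, -173.6] [ 39.7  22.2 -49.5 114.4 -17.6 124.9]
0.013 [180, -25, 6.4] [ 45.6  22.2 -48.2  90.7 -15.5 -37.2]
0.013 [180, 25, -173.6] [ 45.6  22.2 -48.2  90.7 -15.5 142.8]
0.013 [180, -20, 6.4] [ 54.4  23.2 -42.4  54.7 -18.2  -9.5]
0.013 [180, 20, -173.6] [ 54.4  23.2 -42.4  54.7 -18.2 170.5]
0.013 [180, -15, 6.4] [ 57.8  24.6 -33.2  28.2 -25.4  13.8]
0.013 [180, 15, -173.6] [  57.8   24.6  -33.2   28.2  -25.4 -166.2]
0.05 [180, -35, 6.4] [ 41.8  18.4 -52.3 117.1 -21.9 -59.1]
0.05 [180, 35, -173.6] [ 41.8  18.4 -52.3 117.1 -21.9 120.9]
0.05 [180, -30, 6.4] [ 46.   18.1 -51.1  99.4 -18.8 -45.6]
0.05 [180, 30, -173.6] [ 46.   18.1 -51.1  99.4 -18.8 134.4]
0.05 [180, -25, 6.4] [ 53.   18.5 -48.   72.7 -18.8 -25.6]
0.05 [180, 25, -173.6] [ 53.   18.5 -48.   72.7 -18.8 154.4]
0.05 [180, -20, 6.4] [ 58.8  19.6 -40.9  44.  -23.   -2.3]
0.05 [180, 20, -173.6] None
0.05 [180, -15, 6.4] [ 60.1  20.9 -32.9  25.1 -29.5  15.1]
0.05 [180, 15, -173.6] [  60.1   20.9  -32.9   25.1  -29.5 -164.9]
seat [ 18.30247291  20.9835453  -16.82530952   0.         -52.19114519
  -9.60247291]
seat [ 18.30247291  20.9835453  -16.82530952   0.         -52.19114519
 170.39752709]
```

The full 35° tilt runs into wrist joint limits. I'll grasp with a 27° tool tilt and allow for the 8° difference when placing.

```bash
cat >> h.py <<'E'
TILT=27.;OFF=.0135
EG=[180,-TILT,6.4]
def place(sgn,c):
    """tool pose that puts the bar level with its centre at c, bar x along sgn*Y"""
    _,bx,bz=bar(); Mb=np.column_stack([bx,np.cross(bz,bx),bz]); rel=Mb.T@rot(EG)
    Mp=np.column_stack([sgn*Y,np.cross(Z,sgn*Y),Z])
    return c+OFF*Z, R.from_matrix(Mp@rel).as_euler('xyz',degrees=True)
E
python3 - <<'E'
from h import *
B,bx,bz=bar(); g=B+OFF*bz
for s in(1,-1):
    for h in(.012,.1):
        p,e=place(s,S+h*Z); q=env.inverse_kinematics(p,e); print(s,h,e.round(1),None if q is None else q.round(1))
env.goto(g+.06*bz,EG); st()
try: hit=env.move_straight(g,rate=.1,force_limit=8)
except env.Unreachable as x: print(x); raise SystemExit
st(); print(hit)
if not hit:
    env.gripper_to(0,grasp_force=30); st()
    env.move_straight(g+.05*bz,rate=.12); st()
E
```

```text
1 0.012 [180.    8.   98.7] [ 22.2  21.1 -21.6  10.2 -49.6 159.7]
1 0.1 [180.    8.   98.7] [ 22.3  16.1 -14.4   8.8 -61.6 162.1]
-1 0.012 [180.    8.  -81.3] [ 13.9  22.  -12.7  -9.7 -55.    0.4]
-1 0.1 [180.    8.  -81.3] [ 13.9  17.   -6.5  -8.7 -66.   -1.7]
26.08 [0.4379 0.3725 0.1319] [-0.   0.2  0.2] op 0.998 ff 0.0
26.83 [0.4714 0.3758 0.0834] [-0.  -0.1  0.2] op 1.001 ff 0.0
False
27.88 [0.4714 0.3765 0.083 ] [ 0.1  0.2 -0. ] op 0.275 ff 29.9
28.44 [0.4426 0.373  0.1235] [-0.3  0.2 -1.8] op 0.273 ff 29.9
```

The opening of 0.274 × 87 mm is 23.9 mm, so the bar is held and 1.8 N heavier reads as expected. Now the move to the seat and the push on the spring stop.

```bash
python3 - <<'E'
from h import *
P=lambda y,z:place(-1,S+y*Y+(.012+z)*Z)
rel=lambda:(lambda d:print("bar y %.4f z %.4f x %.4f"%(d@Y,d@Z-.012-OFF,d@X)))(env.read_state()["position"]-S)
p0=env.read_state()["position"]; env.move_straight(p0+.07*Z,rate=.15)
p,e=P(-.012,.08); env.goto(p,e); rel()
print("down hit",env.move_straight(P(-.012,.0095)[0],rate=.1,force_limit=8)); env.dwell(.2); rel(); st()
hit=env.move_straight(P(.008,.0095)[0],rate=.025,force_limit=2.2); print("contact",hit); rel(); st()
E
```

```text
bar y -0.0116 z 0.0794 x -0.0004
down hit False
bar y -0.0120 z 0.0103 x 0.0004
31.63 [0.5608 0.0047 0.1508] [-0.3  0.6 -1.2] op 0.274 ff 29.9
contact True
bar y -0.0048 z 0.0092 x -0.0002
32.08 [0.5592 0.0117 0.1497] [ 0.8 -3.2 -0.6] op 0.273 ff 29.9
```

Contact came at bar y = -4.8 mm with about 3 N, against an expected -6 mm, so the frame is within about 1 mm. Next I push further, lower and check.

```bash
python3 - <<'E'
from h import *
P=lambda y,z:place(-1,S+y*Y+(.012+z)*Z)[0]
def rel():
    d=env.read_state()["position"]-S; print("bar y %.4f z %.4f x %.4f"%(d@Y,d@Z-.012-OFF,d@X)); return d@Y
env.move_straight(P(.0065,.0095),rate=.04); env.dwell(.2); y=rel(); st()
if y<.0035: env.move_straight(P(.0065+.0045-y,.0095),rate=.04); env.dwell(.2); y=rel(); st()
yc=.0065 if y>=.0035 else .0065
print("hit",env.move_straight(env.read_state()["position"]*0+P(max(.0065,.0065+.0045-y),-.004),rate=.03,force_limit=7)); rel(); st()
E
```

```text
bar y 0.0057 z 0.0090 x -0.0003
32.72 [0.5574 0.022  0.1495] [ 1.6 -6.3 -2.7] op 0.273 ff 29.9
hit True
bar y 0.0048 z 0.0007 x 0.0008
33.09 [0.5587 0.0214 0.1412] [ 1.6 -3.5  3.1] op 0.273 ff 30.0
```

The bar is down at z = 0.7 mm, well below the 6 mm fixed stop, so it sits on the seat. I'll ease it to the fixed stop, release, retreat and check the numbers.

```bash
python3 - <<'E'
from h import *
P=lambda y,z:place(-1,S+y*Y+(.012+z)*Z)[0]
def rel():
    d=env.read_state()["position"]-S; print("bar y %.4f z %.4f x %.4f"%(d@Y,d@Z-.012-OFF,d@X))
print(env.move_straight(P(-.002,.0),rate=.03,force_limit=7)); rel(); st()
env.gripper_to(.6); env.dwell(.2); rel(); st()
e=env.read_state()["tool_rot"]
back=-rot(e)[:,2]
env.move_straight(env.read_state()["position"]+.05*back,rate=.08); 
env.move_straight(P(-.07,.17),rate=.15); env.dwell(.2); st()
w=grab("wrist","w7")
for n,y in(("bar -y end",-.05),("bar +y end",.05),("stop back",.06)):
  print(n,[proj(w,S+y*Y+x*X+h*Z).round(1) for x,h in((-.012,.024),(.012,.024),(-.015,.018),(.015,.018))])
print("tip",proj(w,C-.065*Y+.09*Z))
g=cv2.cvtColor(w["image"],cv2.COLOR_BGR2GRAY)
# row profile along the arbor, and profile across at bar middle
a,b=proj(w,S-.075*Y+.024*Z),proj(w,S+.075*Y+.024*Z)
for q,(a,b) in {"along":(a,b),"across":(proj(w,S-.04*X+.024*Z),proj(w,S+.04*X+.024*Z))}.items():
  pts=np.linspace(a,b,51); print(q,a.round(),b.round(),[int(g[int(round(v)),int(round(u))]) if 0<=v<400 and 0<=u<640 else -1 for u,v in pts])
E
```

```text
True
bar y 0.0003 z 0.0007 x 0.0008
33.35 [0.5594 0.0168 0.1412] [-1.3  2.1  3.3] op 0.27 ff 29.9
bar y -0.0004 z 0.0006 x 0.0010
34.34 [0.5597 0.0162 0.1411] [ 0.2 -0.7  0.5] op 0.602 ff 0.0
36.37 [ 0.569  -0.0524  0.3097] [-0.5  0.4 -0.2] op 0.602 ff 0.0
bar -y end [array([331.6, 188.8]), array([307.1, 188.9]), array([334.4, 186.7]), array([304.3, 186.7])]
bar +y end [array([330.3, 273.4]), array([308.6, 273.4]), array([332.8, 270.2]), array([306.1, 270.2])]
stop back [array([330.2, 280.8]), array([308.7, 280.8]), array([332.7, 277.5]), array([306.3, 277.6])]
tip [319.35637744 167.44167961]
along [319. 164.] [319. 292.] [215, 211, 209, 205, 238, 244, 243, 217, 219, 222, 241, 240, 241, 239, 255, 255, 255, 255, 255, 255, 255, 255, 255, 255, 255, 255, 255, 255, 255, 255, 255, 255, 255, 255, 239, 241, 233, 219, 238, 241, 240, 239, 236, 210, 188, 77, 85, 94, 100, 105, 103]
across [358. 234.] [281. 234.] [90, 107, 106, 105, 102, 107, 105, 94, 107, 110, 97, 110, 255, 255, 255, 255, 255, 255, 255, 255, 255, 255, 255, 255, 255, 255, 255, 255, 255, 255, 255, 255, 255, 253, 244, 243, 245, 255, 255, 190, 98, 99, 103, 100, 101, 105, 102, 98, 99, 103, 98]
```

The force flipped sign at bar y = 0.3 mm, so the bar met the fixed stop, and the seat's edges are symmetric about the axis at u = 319.4 (expected 319). One last check of the handle tip, then hand in.

```bash
python3 - <<'E'
from m import *
w=L("w7"); g=cv2.cvtColor(w["image"],cv2.COLOR_BGR2GRAY)
row=g[165:170,295:345].mean(0).astype(int); print(row.tolist())
for t in(-.1,.1): print(t,proj(w,C-.065*Y+.09*(np.sin(t)*X+np.cos(t)*Z)).round(1))
E
```

```text
[100, 188, 203, 199, 198, 204, 207, 208, 210, 211, 211, 209, 214, 213, 212, 200, 204, 212, 210, 210, 210, 208, 209, 209, 210, 211, 210, 211, 211, 211, 207, 224, 250, 250, 247, 243, 241, 241, 242, 242, 241, 242, 241, 239, 242, 255, 255, 255, 210, 205]
-0.1 [330.1 167.3]
0.1 [308.7 167.3]
```

The tip spans u = 310 to 326, centre about 318 (expected 319.4), so the arbor is at about 0.01 rad.

```bash
python3 -c "
from workcell import env
print(env.close_job())"
```

```text
the job is handed in; nothing more can be done
None
```

The job is handed in at about 37 s (no verdict was returned): by my measurements the seat faces up within about 0.01 rad and the bar lies on it against the fixed stop, released, with the samples and loupe untouched.

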